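# Clamp the maple block in the jig with the T-key

## Robot

A 6-joint arm with a two-finger parallel gripper is mounted at the origin on a cart in front of the work surface, level with it; the furniture and walls round the work are solid. World frame = base frame: x ahead of the robot, y to its left, z up, the work surface at z = 0. Lengths are in m, angles in degrees, forces in N, time in s.
With the tool pointing down it reaches from about 0.3 to 0.775 m from the base axis. Payload 14.6 kg.
Tool frame: the origin (TCP) lies midway between the tips of the shut fingers; the grasp point (between the pads) lies 19 mm behind it; y points along the fingers, x is the direction in which the jaws open and shut, and the axes are right-handed (so a half turn about y gives the same grasp; the last joint's range is limited). The gripper opens to 94 mm and grips with 3 to 60 N. Pads are 16 mm wide; open, the fingers measure 119 mm over their backs; the gripper's body (75 mm by 177 mm) begins 78 mm behind the grasp point.
Start: joints at [-74.175, 17.183, 87.147, -0, 75.671, -3.816], TCP at [0.185, -0.518, 0.205] pointing down, gripper open.
Joint ranges: [-173.82, 173.82], [-45.26, 126.66], [13.44, 144.39], [-59.66, 239.66], [0, 175.72], [-146.38, 146.38]. Speed limits (degrees/s): [127.2, 127.2, 147.25, 180, 180, 180].

## Interface

Orientations are given as [roll, pitch, yaw] about the fixed x, y, z axes, in that order (R = Rz(yaw) Ry(pitch) Rx(roll)).
In Python, from plant import env gives the robot as it stands. Calls block until the motion is done:
- env.move_ptp(position, orientation): joint-space move of the TCP to a pose.
- env.line_to(position, velocity=0.15, frame=None): straight line of the TCP; frame=None keeps the orientation; velocity is the mean speed in m/s.
- env.move_joints(angles): joint-space move.
- env.open_gripper() and env.grasp(): open the fingers fully, or close them until they stop; the grip force is fixed at half the most.
- env.pause(seconds).
- env.inverse_kinematics(position, orientation): joint angles nearest the present ones, or None.
- env.observe(): the state.
- env.snapshot(name): name is "side" or "top"; returns a dict with "color" (384x512x3 uint8, blue, green, red), "fx", "fy", "cx", "cy" (pixels), "world_to_cam" (4x4, takes a point from world to camera coordinates). Camera axes: x right, y up, looking along -z (the intrinsics and any distortion apply to the point x, -y, -z); pixel columns grow to the right and rows downward; lengths in m; the calibration is good to about 2 mm. A picture is of the moment at which its call begins. There is no depth.
A pose or a line that the arm cannot do raises env.MotionError and nothing moves.
- env.hand_in(): hands the job in, once; it reports no verdict.
Trained networks look in the newest picture that a camera, given by its name, has taken for a name from the list of things; names that differ only in an ending like _2 or _b are one class to them, and where a whole thing is asked for, a point or a joint stands for the part that bears it (a point fixed in the world has none). Each returns a list of dicts, best first, with "p" (0 to 1); they miss things now and then, are a little off and sometimes report something else, mostly with a low value. They report only what shows in the picture. A call takes as long as a camera call.
- env.look_for(name, camera): "bbox" ([centre column, centre row, width, height] in pixels, round what is visible of it).
- env.silhouettes(name, camera): "pixels" (384x512 bool, what is visible of it) and "bbox" ([centre column, centre row, width, height] in pixels, round what is visible of it).
The state is a dict: "time_s": time; "joint_positions": joint angles; "qd": joint speeds; "joint_efforts": joint torques, N m; "eef_pos": TCP position; "tool_rot": TCP orientation; "contact_force": force on the tool from outside, world axes, zero at the start; "moment": the same for the moment, N m; "opening": finger opening in m.
Only numpy, scipy, OpenCV 4.12 (cv2) and the standard library are available. Lean on these libraries where they do the work, as an engineer would, in place of code of your own. Each camera call takes 0.05 s, during which the arm holds its last target.

## Task

Take the red-handled T-key from its wooden stand, feel its wings fully home into the keyhole of the blue lock housing, and turn it clockwise (seen from above) until the jaw holds the maple block firmly against the fence, without crushing the wood. Leave the key standing home in the lock, let go, and leave the jars, tools and blocks around alone.

Things in the scene. Friction and masses are not known exactly. Their poses are not given: they have to be found in the camera images.
- key_grip (a point): Centre of the red cross-handle of the T-key (about 0.2 kg): a bar 84 mm long along this frame's x, 20 mm wide along y, 16 mm high. A steel shank 16 mm thick goes down from it to the tip, 106 mm below this point. The key starts upright in the stand, its tip 26 mm over the bench; lift it 40 mm to clear the stand.
- key_tip (a point): Centre of the key's lower end, axes as key_grip. The last 6 mm taper from 16 to 9 mm diameter. Two flat wings on the shank, in line with the handle bar (along x), measure 28 mm over both tips and 6 mm in thickness, and occupy 20 to 32 mm above this point.
- stand: Fixed dark wooden key stand on the wool mat, 70 x 70 mm, its top 60 mm over the bench, origin under its centre (6 mm over the bench); the key's hole is at its centre.
- jig: Fixed clamping jig, bedded in the wool mat; origin 6 mm over the bench. Aluminium bed 110 mm (x) by 184 mm (y), its top 14 mm over the bench. On it along y: the blue lock housing (68 x 68 mm, top 63 mm over the bench, centre at y = -47 mm), the steel jaw (88 mm long along x, top 48 mm over the bench), the maple block and the fence. A lamp cord hangs over the bench right of the mat.
- keyhole (a point): Centre of the 34 mm round window in the housing's top, 63 mm over the bench; axes as the jig's. The key goes in straight down. With its tip in the cylinder's round hole the wings land on the brass face, key tip 30 mm below this point, unless in line with the slot to about 0.1 rad; in line they drop 18 mm further: home, tip 48 mm below this point.
- cylinder_face (a point): Centre of the brass cylinder's face, 10 mm below the window; axes as the jig's (fixed, does not turn). Round hole 18 mm wide, and across it a slot 32 x 10 mm, 18 mm deep. Slot direction not given, feel for it: it starts along the jig's x or up to 0.65 rad clockwise of it seen from above. Turning takes 0.2 N m, so light pressing does not turn it.
- work_block: Maple block, 76 mm along the jig's x, 44 mm along y, 28 mm high, lying loose between jaw and fence; origin under its centre. Once caught, the key's resistance rises steeply from about 0.3 N m; at 0.5 to 0.7 N m the block is held firmly (about 20 to 30 N), and friction keeps it so. More than 100 N (1.5 N m) crushes it.
- varnish_jar: Bystander: brown jar with black lid, 56 mm wide, 87 mm high; origin under its centre.
- spirit_jar: Bystander: clear jar with ochre lid, 52 mm wide, 102 mm high; origin under its centre.
- spool_clamp: Bystander: small wooden spool clamp, 95 mm long, 27 mm thick, lying.
- beeswax: Bystander: yellow wax block, 30 x 50 x 22 mm.
- hammer: Bystander: small hammer, 228 mm long, lying.
- cork_block: Bystander: cork sanding block, 45 x 70 x 30 mm.
- fence: Fixed steel fence of the jig, 90 x 16 x 34 mm, top 48 mm over the bench; origin under its centre; the block lies on its -y side (jig axes). Turning clockwise slides the jaw to the jig's +y, 12 mm per rad; it has the block against the fence when the slot is about 1.4 rad clockwise of the jig's x. The key has up to 0.2 rad of play in the slot, so the handle goes to 1.4 to 1.65 rad.

How it is judged (in metres and radians):
On the way:
1. the key is home in the keyway: tip at least 44 mm below the housing's window, upright and centred (z of key_tip in the frame of keyhole below -0.044 m and horizontal distance between key_tip and keyhole below 0.004 m), for 0.2 s.
At the end, for the whole second after the job is handed in: The key stands home in the lock (tip at least 44 mm below the window, within 4 mm of its axis, tilted less than 0.15 rad), released and at rest; the maple block is pressed against the fence with more than 5 N and the block lies flat (within 0.08 rad) (all of step 1 and angle between key_grip's own z axis and vertical below 0.15 rad and contact force between fence and work_block above 5 N and angle between work_block's own z axis and vertical below 0.08 rad); the robot touches nothing.
It fails at once if the maple block is crushed (over 100 N against the fence) (contact force between fence and work_block above 100 N).
It fails at once if a bystander is pushed more than 30 mm (distance of any of varnish_jar, spirit_jar, spool_clamp, beeswax, hammer, cork_block from where it was at the start of the episode above 0.03 m).
It also fails if it takes over 61 s, if anything falls off the work surface, if the arm or the gripper's body presses on something with over 40 N, if the wrist force passes 120 N, or if a joint passes its speed limit or range.

## Working session

There is one attempt and no reset: what is moved stays moved. The work goes in short steps, each a Python script; the robot and the scene stay as the last script left them, time stands still between calls to the robot, and variables do not carry over. Pictures are saved under pics/ and viewed, and the job is handed in when it is done.

```bash
ls; mkdir -p pics; python3 - <<'E'
from plant import env
import cv2, numpy as np
o=env.observe(); print({k:np.round(v,3).tolist() for k,v in o.items()})
for c in("side","top"):
    s=env.snapshot(c); cv2.imwrite(f"pics/{c}0.png",s["color"]); print(c,[s[k] for k in("fx","fy","cx","cy")]); print(np.round(s["world_to_cam"],4)); print([k for k in s])
E
```

```text
pics
{'time_s': 0.0, 'joint_positions': [-74.172, 17.214, 87.18, -0.001, 75.671, -3.815], 'qd': [0.004, -0.004, -0.118, 0.037, -0.049, 0.015], 'joint_efforts': [0.001, -53.181, -35.274, 0.071, 0.024, -0.0], 'eef_pos': [0.185, -0.518, 0.205], 'tool_rot': [-89.997, 0.065, -70.356], 'contact_force': [0.541, -1.151, -0.128], 'moment': [0.022, -0.013, 0.01], 'opening': 0.094}
side [409.3554476529091, 409.3554476529091, 257.6099105270988, 198.94457757664483]
[[-9.9600e-01 -8.9500e-02  7.0000e-04  5.6870e-01]
 [ 4.0000e-02 -4.3820e-01  8.9800e-01 -6.3800e-02]
 [-8.0100e-02  8.9440e-01  4.4000e-01 -1.2672e+00]
 [ 0.0000e+00  0.0000e+00  0.0000e+00  1.0000e+00]]
['color', 'fx', 'fy', 'cx', 'cy', 'world_to_cam']
top [397.35679691351083, 397.35679691351083, 259.3153584095381, 193.85623859351]
[[-0.0017 -1.     -0.0032  0.1245]
 [ 0.9891 -0.0022  0.1473 -0.5625]
 [-0.1473 -0.0029  0.9891 -1.3933]
 [ 0.      0.      0.      1.    ]]
['color', 'fx', 'fy', 'cx', 'cy', 'world_to_cam']
```

View pics/side0.png

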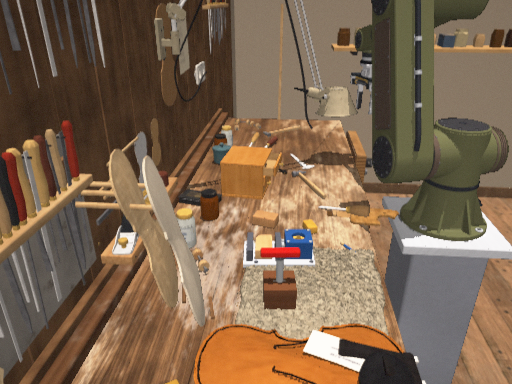

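View pics/top0.png

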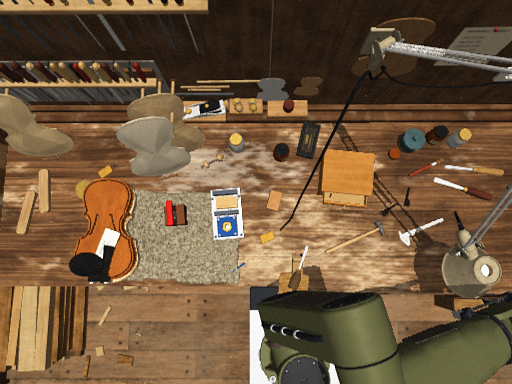

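```bash
cat > h.py <<'E'
from plant import env
import cv2, numpy as np
def ray(s,u,v):
    d=np.array([(u-s["cx"])/s["fx"],-(v-s["cy"])/s["fy"],-1.0])
    M=s["world_to_cam"];R=M[:3,:3];t=M[:3,3]
    return -R.T@t, R.T@d
def onz(s,u,v,z):
    c,d=ray(s,u,v); return c+d*(z-c[2])/d[2]
def proj(s,P):
    P=np.atleast_2d(P);M=s["world_to_cam"];p=P@M[:3,:3].T+M[:3,3]
    return np.stack([s["cx"]+s["fx"]*p[:,0]/-p[:,2], s["cy"]-s["fy"]*p[:,1]/-p[:,2]],1)
def tri(s1,p1,s2,p2):
    c1,d1=ray(s1,*p1);c2,d2=ray(s2,*p2)
    A=np.stack([d1,-d2],1);x=np.linalg.lstsq(A,c2-c1,rcond=None)[0]
    a=c1+d1*x[0];b=c2+d2*x[1];return (a+b)/2,np.linalg.norm(a-b)
E
python3 - <<'E'
from h import *
S={c:env.snapshot(c) for c in("top","side")}
import pickle;pickle.dump(S,open("S0.pkl","wb"))
out={}
for c in S:
    for n in("key_grip","stand","jig","work_block","fence","keyhole","cylinder_face"):
        r=env.silhouettes(n,c)
        for q in r[:2]:
            m=q["pixels"];ys,xs=np.nonzero(m)
            print(c,n,round(q["p"],2),np.round(q["bbox"],1),m.sum(),xs.mean().round(1) if len(xs) else 0,ys.mean().round(1) if len(ys) else 0)
        if r: out[c,n]=r[0]["pixels"]
pickle.dump(out,open("sil.pkl","wb"))
t=S["top"]["color"][170:260,140:260];cv2.imwrite("pics/topc.png",cv2.resize(t,None,fx=6,fy=6,interpolation=cv2.INTER_CUBIC))
t=S["side"]["color"][215:315,215:345];cv2.imwrite("pics/sidec.png",cv2.resize(t,None,fx=6,fy=6,interpolation=cv2.INTER_CUBIC))
E
```

```text
top key_grip 0.44 [172.3 212.8  13.   25.1] 180 170.0 212.6
top stand 0.66 [180.2 214.9  15.4  16.9] 214 180.0 214.3
top stand 0.21 [281.5 151.4  16.   16.9] 219 280.8 152.0
top jig 0.71 [227.9 214.   31.9  56.2] 1198 226.9 215.8
top work_block 0.56 [225.6 202.6  19.7  20.4] 275 226.3 202.0
top fence 0.71 [226.1 193.6  25.    7.5] 111 224.5 191.5
top keyhole 0.68 [228.  214.1  33.6  51.4] 1101 226.8 216.3
top cylinder_face 0.74 [229.1 216.5  33.7  51.8] 1154 226.9 216.5
side key_grip 0.61 [282.1 263.5  45.8  38. ] 628 279.7 257.3
side stand 0.7 [280.  291.6  32.3  36.3] 1233 278.5 289.8
side jig 0.83 [280.2 246.9  72.4  37. ] 1479 282.7 248.4
side work_block 0.85 [264.1 246.2  19.1  27.3] 264 261.9 243.0
side fence 0.61 [250.4 245.6   3.5  25.2] 179 249.4 246.9
side keyhole 0.76 [278.3 247.9  76.   39.1] 1426 283.2 248.3
side keyhole 0.71 [311.5 224.6  13.8  13.2] 140 309.7 225.0
side cylinder_face 0.66 [277.9 246.1  72.5  36.9] 1479 282.1 248.3
```

```bash
ls pics
```

```text
side0.png
sidec.png
top0.png
topc.png
```

View pics/topc.png

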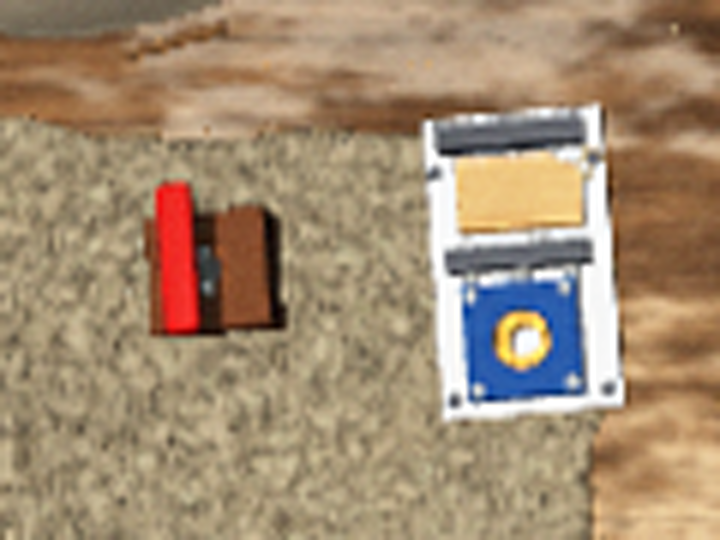

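View pics/sidec.png

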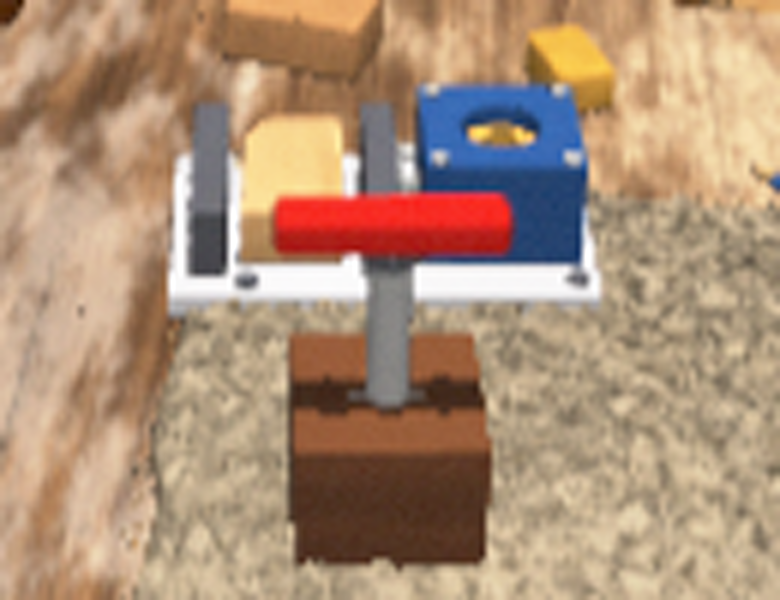

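```bash
cat > fit.py <<'E'
from h import *
import pickle
from scipy.optimize import minimize
SS=8
def hullmask(s,P,roi):
    x0,y0,x1,y1=roi
    p=(proj(s,P)-[x0,y0]+0.5)*SS
    h=cv2.convexHull(p.astype(np.float32)).reshape(-1,2)
    m=np.zeros(((y1-y0)*SS,(x1-x0)*SS),np.float32)
    cv2.fillPoly(m,[np.round(h*16).astype(np.int32)],1.0,shift=4)
    return cv2.resize(m,(x1-x0,y1-y0),interpolation=cv2.INTER_AREA)
def box(x,y,yaw,lx,ly,z0,z1,dx=0,dy=0):
    c,s=np.cos(yaw),np.sin(yaw)
    return np.array([[x+c*a-s*b,y+s*a+c*b,z] for a in(dx-lx/2,dx+lx/2) for b in(dy-ly/2,dy+ly/2) for z in(z0,z1)])
def fit(x0,boxf,data):
    def cost(v):
        e=0
        for s,roi,soft,w in data:
            e+=np.sum(w*(hullmask(s,boxf(v),roi)-soft)**2)
        return e
    r=minimize(cost,x0,method="Nelder-Mead",options=dict(initial_simplex=np.array(x0)+np.vstack([np.zeros(3),np.diag([.006,.006,.08])]),xatol=1e-5,fatol=1e-3,maxiter=400))
    return r.x,r.fun
E
cat > loc.py <<'E'
from fit import *
S=pickle.load(open("S0.pkl","rb"))
T,D=S["top"],S["side"]
print("handle z.132",onz(T,140+178/6,170+257/6,.14),"jig",onz(T,140+525/6,170+340/6,.063))
def crop(s,roi): 
    return s["color"][roi[1]:roi[3],roi[0]:roi[2]].astype(float)
def red(im): return np.clip((im[...,2]-np.maximum(im[...,0],im[...,1])-30)/100,0,1)
def blue(im): return np.clip((im[...,0]-im[...,2]-10)/60,0,1)
rt=(160,190,185,240); rs=(255,240,310,275)
t0=onz(T,140+178/6,170+257/6,.14)
R=[(T,rt,np.clip(red(crop(T,rt))*1.,0,1),1),(D,rs,red(crop(D,rs)),1)]
for sub in(R,R[:1],R[1:]):
    x,f=fit([t0[0],t0[1],0.04],lambda v:box(v[0],v[1],v[2],.084,.020,.124,.140),sub); print("bar",x.round(4),f)
rt=(210,208,245,242); rs=(278,225,320,262)
def fill(m):
    return m
data=[]
for s,roi in((T,rt),(D,rs)):
    im=crop(s,roi); b=blue(im); hm=(b>.5).astype(np.uint8)
    cs,_=cv2.findContours(hm,cv2.RETR_EXTERNAL,cv2.CHAIN_APPROX_NONE); c=max(cs,key=cv2.contourArea)
    inner=np.zeros_like(hm);cv2.drawContours(inner,[c],-1,1,-1); inner=cv2.erode(inner,np.ones((3,3)))
    soft=np.maximum(b,inner)
    w=1-cv2.dilate((red(im)>.1).astype(np.uint8),np.ones((3,3)))
    if s is D: w[27:]=0
    data.append((s,roi,soft,w))
t0=onz(T,140+525/6,170+340/6,.063)
for sub in(data,data[:1],data[1:]):
    x,f=fit([t0[0],t0[1],-1.5],lambda v:box(v[0],v[1],v[2],.068,.068,.014,.063),sub); print("housing",x.round(4),f)
# bed edges
E
python3 loc.py
```

```text
handle z.132 [0.48467675 0.42269189 0.14      ] jig [0.44320337 0.23536535 0.063     ]
bar [0.4863 0.4259 0.0845] 78.508855859375
bar [0.4862 0.4275 0.08  ] 21.65584296875
bar [0.486  0.4253 0.082 ] 49.751821484375
housing [ 0.4458  0.2406 -1.4848] 35.774669053819444
housing [ 0.447   0.2407 -1.4927] 17.613629557291667
housing [ 0.4444  0.241  -1.5242] 9.995740017361111
```

```bash
cat > ov.py <<'E'
from fit import *
def overlay(s,roi,boxes,name,k=6):
    im=cv2.resize(s["color"][roi[1]:roi[3],roi[0]:roi[2]],None,fx=k,fy=k,interpolation=cv2.INTER_NEAREST)
    for B,col in boxes:
        p=(proj(s,B)-[roi[0],roi[1]]+.5)*k
        for i in range(8):
            for j in(1,2,4):
                if not i&j: cv2.line(im,tuple(np.round(p[i]).astype(int).tolist()),tuple(np.round(p[i|j]).astype(int).tolist()),col,1,cv2.LINE_AA)
    cv2.imwrite(name,im)
E
python3 - <<'E'
from ov import *
S=pickle.load(open("S0.pkl","rb"))
bar=box(.4863,.4259,.082,.084,.020,.124,.140)
st=box(.4863,.4259,.082,.07,.07,.006,.060)
h=(.4458,.2406,-1.487)
B=[(bar,(0,255,0)),(st,(255,255,0)),(box(*h,.068,.068,.014,.063),(0,255,255)),(box(*h,.110,.184,.013,.014,0,.047),(255,0,255)),(box(*h,.034,.034,.0629,.063),(0,255,0))]
overlay(S["top"],(140,170,260,260),B,"pics/ovt.png");overlay(S["side"],(215,215,345,315),B,"pics/ovs.png")
E
```

```text
(no output)
```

View pics/ovt.png

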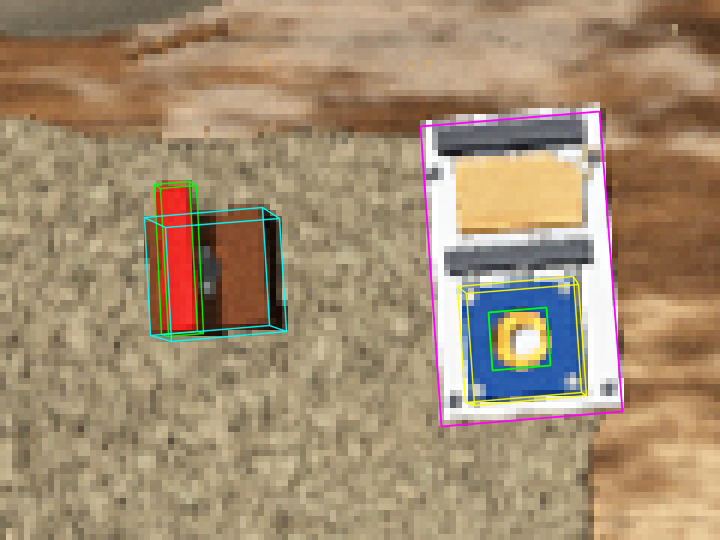

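View pics/ovs.png

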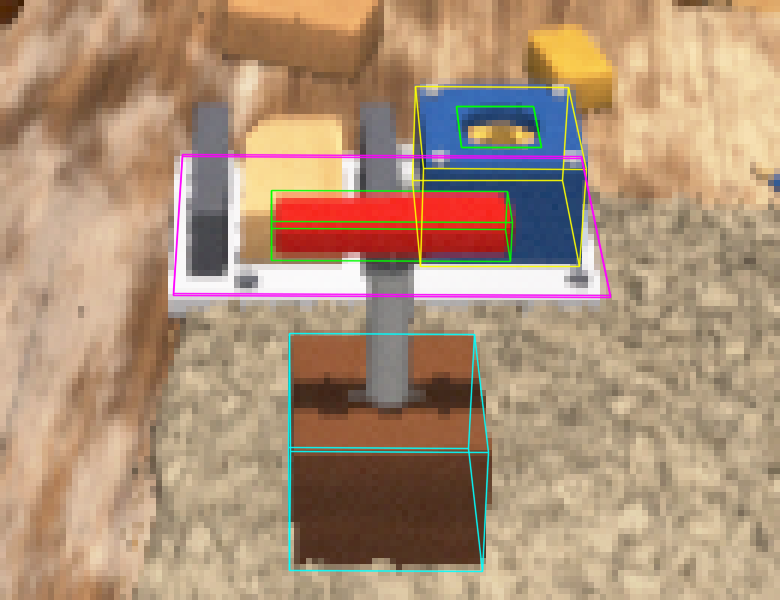

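```bash
python3 - <<'E'
from ov import *
S=pickle.load(open("S0.pkl","rb"))
for s,o in((S["top"],(140,170)),(S["side"],(215,215))):
    print((proj(s,[[.4458,.2406,.063],[.4458,.2406,.053],[.4468,.2406,.063],[.4458,.2416,.063]])-o+.5)*6)
    print(ray(s,250,200)[0])
T=S["top"];im=T["color"][215:240,215:240].astype(float)
m=(im[...,0]<im[...,2]-20);  # yellow
m2=~(im[...,0]>im[...,2]+20)
ys,xs=np.nonzero(m2[3:20,5:20]);print("ring non-blue",xs.mean()+220,ys.mean()+218, len(xs))
print(m2.astype(int))
print(proj(T,[[.4458,.2406,.063],[.4458,.2406,.053]]))
# IK for key poses
import math
def show(n,p,yaw):
    q=env.inverse_kinematics(p,[-90,0,yaw]); print(n,yaw,None if q is None else np.round(q,1))
for yaw in(4.7,94.7,-85.3,184.7): show("pick",[.486,.426,.115],yaw)
for yaw in(4.8,-85,95,60,-120,-175,185,10): show("lock",[.4458,.2406,.06],yaw)
E
```

```text
[[519.11570706 338.58155503]
 [520.57427939 339.72424882]
 [519.13381592 336.87392248]
 [517.41000083 338.5848748 ]]
[0.35133649 0.11917366 1.46137843]
[[497.72019229 126.30209942]
 [496.71587908 146.11555607]
 [495.39445027 126.19281016]
 [497.71449117 127.503874  ]]
[0.46746873 1.1563371  0.61448198]
ring non-blue 226.5375 226.05 80
[[1 1 1 1 1 1 1 1 1 1 1 1 1 1 1 1 1 1 1 1 1 1 1 1 1]
 [1 1 1 1 1 1 1 1 1 0 0 0 0 0 0 0 0 0 0 0 0 1 1 1 1]
 [1 1 0 0 0 0 0 0 0 0 0 0 0 0 0 0 0 0 0 1 0 1 1 1 1]
 [1 0 0 1 0 0 0 0 0 0 0 0 0 0 0 0 0 0 0 1 0 1 1 1 1]
 [1 1 0 1 0 0 0 0 0 0 0 0 0 0 0 0 0 0 0 0 0 1 1 1 1]
 [1 1 0 0 0 0 0 0 0 0 0 0 0 0 0 0 0 0 0 0 0 1 1 1 1]
 [1 1 0 0 0 0 0 0 0 0 0 0 0 0 0 0 0 0 0 0 0 0 1 1 1]
 [1 1 0 0 0 0 0 0 0 1 1 1 1 1 1 0 0 0 0 0 0 0 1 1 1]
 [1 1 0 0 0 0 0 0 1 1 1 1 1 1 1 1 0 0 0 0 0 0 1 1 1]
 [1 1 0 0 0 0 0 1 1 1 1 1 1 1 1 1 0 0 0 0 0 0 1 1 1]
 [1 1 0 0 0 0 0 1 1 1 1 1 1 1 1 1 1 0 0 0 0 0 1 1 1]
 [1 1 0 0 0 0 0 1 1 1 1 1 1 1 1 1 1 0 0 0 0 0 1 1 1]
 [1 1 0 0 0 0 0 1 1 1 1 1 1 1 1 1 1 0 0 0 0 0 1 1 1]
 [1 1 0 0 0 0 0 1 1 1 1 1 1 1 1 1 1 0 0 0 0 0 1 1 1]
 [1 1 0 0 0 0 0 0 1 1
[... 384 characters left out ...]
1 1 1 1 1 1 1 1 1]
 [1 1 1 1 1 1 1 1 1 1 1 1 1 1 1 1 1 1 1 1 1 1 1 1 1]
 [1 1 1 1 1 1 1 1 1 1 1 1 1 1 1 1 1 1 1 1 1 1 1 1 1]
 [1 1 1 1 1 1 1 1 1 1 1 1 1 1 1 1 1 1 1 1 1 1 1 1 1]]
[[226.01928451 225.93025917]
 [226.2623799  226.12070814]]
pick 4.7 [38.  33.9 75.5  0.  70.6 33.3]
pick 94.7 [ 38.   33.9  75.5   0.   70.6 -56.7]
pick -85.3 [ 38.   33.9  75.5  -0.   70.6 123.3]
pick 184.7 None
lock 4.8 [ 24.2  21.8 102.3   0.   55.9  19.4]
lock -85 [ 24.2  21.8 102.3  -0.   55.9 109.2]
lock 95 [ 24.2  21.8 102.3   0.   55.9 -70.8]
lock 60 [ 24.2  21.8 102.3   0.   55.9 -35.8]
lock -120 [ 24.2  21.8 102.3  -0.   55.9 144.2]
lock -175 None
lock 185 None
lock 10 [ 24.2  21.8 102.3   0.   55.9  14.2]
```

```bash
python3 - <<'E'
from ov import *
S=pickle.load(open("S0.pkl","rb"))
a=S["top"]["color"][60:250,250:400];b=S["side"]["color"][0:150,230:380]
cv2.imwrite("pics/c1.png",cv2.resize(a,None,fx=3,fy=3,interpolation=cv2.INTER_CUBIC));cv2.imwrite("pics/c2.png",cv2.resize(b,None,fx=4,fy=4,interpolation=cv2.INTER_CUBIC))
E
```

```text
(no output)
```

View pics/c1.png

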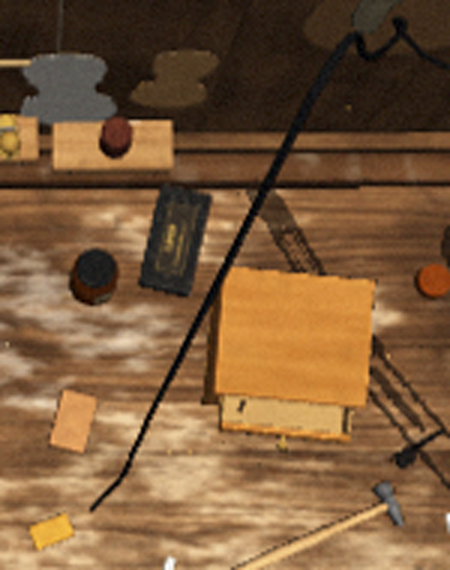

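View pics/c2.png

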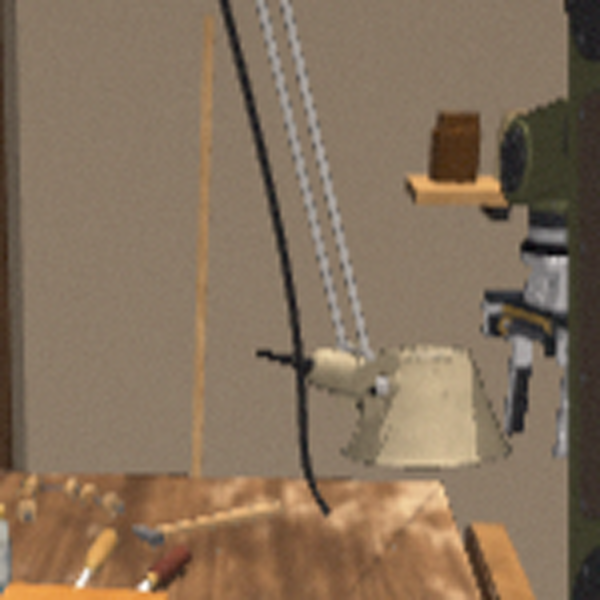

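```bash
python3 - <<'E'
from ov import *
S=pickle.load(open("S0.pkl","rb"));T,D=S["top"],S["side"]
print(tri(T,(281,230),D,(311.3,128)))
# match along cord
tp=np.array([(281,230),(291,218),(304,190),(325,150),(340,115),(366,73)])
sp=np.array([(311.3,128),(306,116),(305,92),(298,55),(290,20),(286,0)])
for t in tp:
    best=None
    for i in range(len(sp)-1):
        for f in np.linspace(0,1,30):
            p=sp[i]*(1-f)+sp[i+1]*f
            X,e=tri(T,t,D,p)
            if best is None or e<best[1]: best=(X,e)
    print(t,best[0].round(3),round(best[1],3))
E
```

```text
(array([0.418276  , 0.05939058, 0.29686255]), np.float64(0.0009409431818784065))
[281 230] [0.418 0.059 0.297] 0.001
[291 218] [0.444 0.038 0.402] 0.0
[304 190] [0.491 0.022 0.581] 0.0
[325 150] [ 0.535 -0.021  0.62 ] 0.073
[340 115] [ 0.569 -0.05   0.635] 0.146
[366  73] [ 0.605 -0.096  0.659] 0.228
```

```bash
python3 - <<'E'
from h import *
b=-74.17
for r in(.3,.31,.33):
  for z in(.2,.26,.32):
    q=env.inverse_kinematics([r*np.cos(np.radians(b)),r*np.sin(np.radians(b)),z],[-90,0,b-95]); print(r,z,None if q is None else np.round(q,1))
E
```

```text
0.3 0.2 [-81.2 -16.9 122.1   0.   74.9  88. ]
0.3 0.26 [-81.2 -19.6 116.    0.   83.7  88. ]
0.3 0.32 [-81.2 -20.8 109.1   0.   91.8  88. ]
0.31 0.2 [-81.  -15.3 120.9   0.   74.4  88.2]
0.31 0.26 [-81.  -18.1 114.9   0.   83.2  88.2]
0.31 0.32 [-81.  -19.3 108.1   0.   91.3  88.2]
0.33 0.2 [-80.5 -12.2 118.6   0.   73.7  88.6]
0.33 0.26 [-80.5 -15.  112.7   0.   82.3  88.6]
0.33 0.32 [-80.5 -16.4 106.    0.   90.4  88.6]
```

```bash
python3 - <<'E'
from h import *
def st(n):
    o=env.observe(); print(n,round(o["time_s"],2),o["eef_pos"].round(4) if hasattr(o["eef_pos"],"round") else o["eef_pos"],np.round(o["tool_rot"],1),np.round(o["contact_force"],1),np.round(o["moment"],2))
env.move_joints([-74,-18,115,0,83,100]); st("retr")
env.move_joints([42,-18,115,0,83,120]); st("sweep")
env.move_ptp([.486,.426,.22],[-90,0,-85.2]); st("above")
s=env.snapshot("side"); cv2.imwrite("pics/s1.png",s["color"][80:330,180:512])
s=env.snapshot("top"); cv2.imwrite("pics/t1.png",s["color"])
E
```

```text
retr 2.49 [ 0.1202 -0.2863  0.2589] [ -90.     0.  -173.9] [-0.5 -1.   0.2] [ 0.08 -0.07 -0.01]
sweep 4.92 [0.2048 0.2331 0.2589] [-90.   -0.  -78.1] [ 0.  -0.4 -0.8] [-0.04  0.01  0.02]
above 6.22 [0.4857 0.4258 0.2209] [-90.    0.  -85.2] [-0.3 -0.7 -0.1] [-0.01  0.01  0.09]
```

View pics/s1.png

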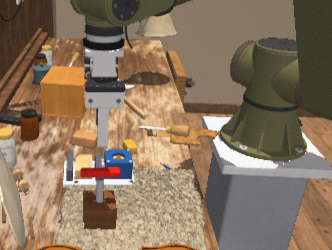

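View pics/t1.png

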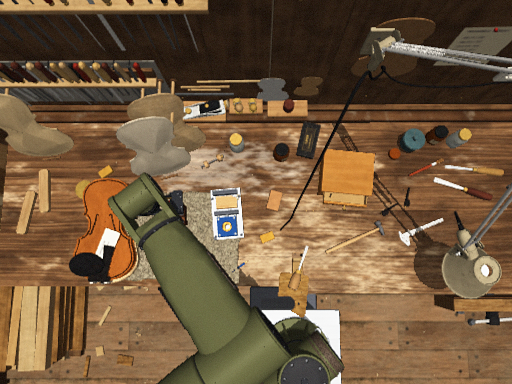

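```bash
cat >> h.py <<'E'
def st(n=""):
    o=env.observe(); print(n,round(o["time_s"],2),np.round(o["eef_pos"],4),np.round(o["tool_rot"],1),"F",np.round(o["contact_force"],1),"M",np.round(o["moment"],2),"op",round(float(o["opening"]),4)); return o
E
python3 - <<'E'
from h import *
env.line_to([.486,.426,.113],velocity=.15); st("down")
env.grasp(); st("grasp")
env.line_to([.486,.426,.165],velocity=.1); st("up")
s=env.snapshot("side"); cv2.imwrite("pics/s2.png",cv2.resize(s["color"][130:320,200:380],None,fx=3,fy=3))
E
```

```text
down 7.18 [0.4864 0.4263 0.1142] [-89.9   0.1 -85.2] F [ 0.7 -0.3 -0.8] M [ 0.02 -0.01 -0.08] op 0.0944
grasp 8.31 [0.486 0.426 0.113] [-90.   -0.  -85.2] F [-0.3  1.2  0.5] M [-0.   -0.02 -0.01] op 0.0195
up 8.97 [0.4858 0.4258 0.1644] [-90.   -0.  -85.2] F [-0.3  0.3 -2.5] M [-0.02 -0.06 -0.01] op 0.0197
```

View pics/s2.png

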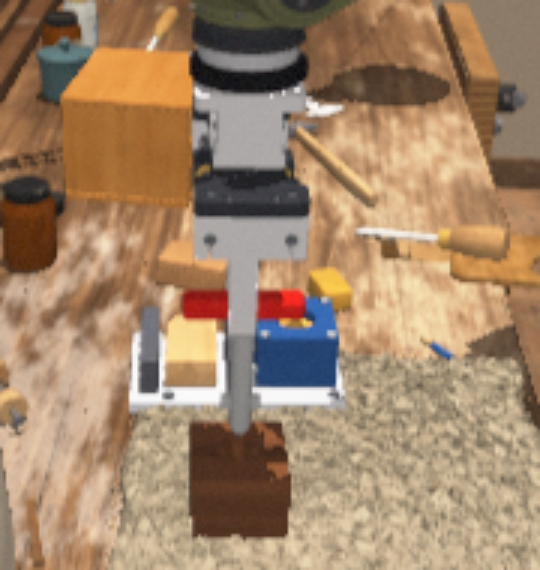

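```bash
python3 - <<'E'
from h import *
env.line_to([.486,.426,.19],velocity=.15)
env.move_ptp([.4455,.240,.19],[-90,0,4.8-.08*57.3]); st("over")
env.line_to([.4455,.240,.160],velocity=.1)
env.pause(.2); o=st("w")
s=env.snapshot("side"); cv2.imwrite("pics/s3.png",cv2.resize(s["color"][150:280,220:380],None,fx=5,fy=5))
s=env.snapshot("top"); cv2.imwrite("pics/t3.png",cv2.resize(s["color"][170:260,180:280],None,fx=6,fy=6))
E
```

```text
over 10.87 [0.4455 0.2401 0.1897] [-90.    0.    0.2] F [-0.2 -0.4 -2.1] M [-0.07 -0.12 -0.01] op 0.0197
w 11.52 [0.4458 0.2401 0.1606] [-90.   -0.1   0.2] F [ 0.1  0.2 -2. ] M [ 0.02 -0.1  -0.04] op 0.0196
```

View pics/s3.png

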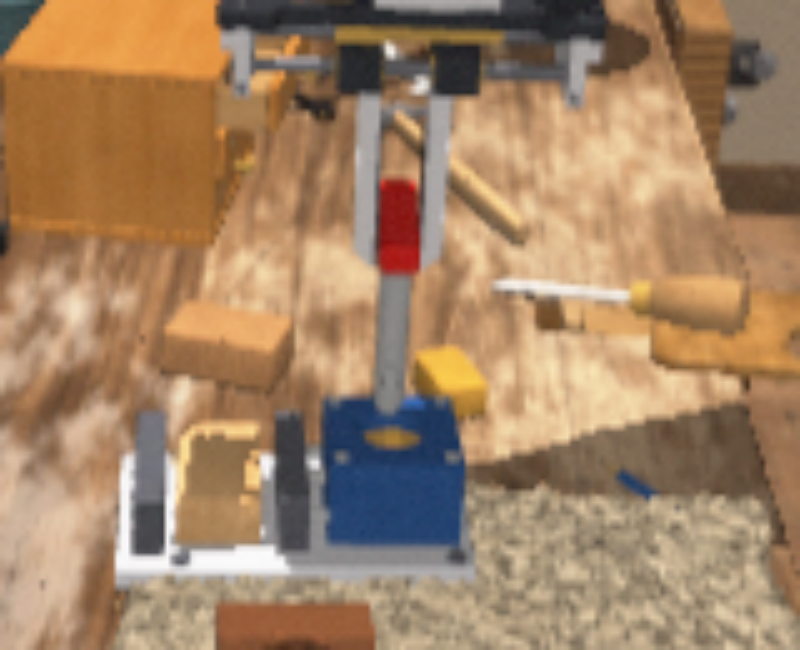

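View pics/t3.png

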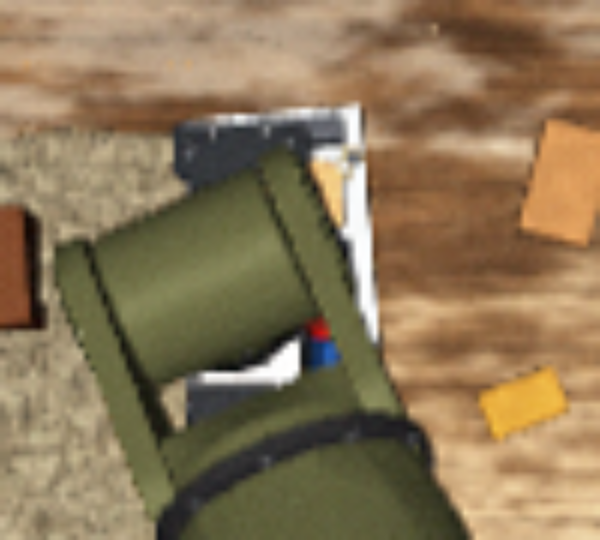

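```bash
python3 - <<'E'
from ov import *
s=env.snapshot("side"); k=8; x0,y0=280,180
im=cv2.resize(s["color"][y0:y0+70,x0:x0+60],None,fx=k,fy=k,interpolation=cv2.INTER_NEAREST)
def circ(c,r,col):
    a=np.linspace(0,2*np.pi,40);P=np.stack([c[0]+r*np.cos(a),c[1]+r*np.sin(a),0*a+c[2]],1)
    p=((proj(s,P)-[x0,y0]+.5)*k).round().astype(np.int32);cv2.polylines(im,[p],True,col,1)
circ((.4455,.240,.063),.017,(0,255,0)); circ((.4458,.2401,.0736),.0045,(0,255,255)); circ((.4458,.2401,.0796),.008,(0,255,255));circ((.4455,.240,.053),.009,(255,0,255))
h=(.4455,.240,-1.487)
for B in(box(*h,.068,.068,.014,.063),box(.4458,.2401,np.radians(90.2),.084,.02,.1716,.1876)):
    p=(proj(s,B)-[x0,y0]+.5)*k
    for i in range(8):
        for j in(1,2,4):
            if not i&j: cv2.line(im,tuple(p[i].round().astype(int).tolist()),tuple(p[i|j].round().astype(int).tolist()),(255,255,0),1)
cv2.imwrite("pics/s4.png",im)
E
```

```text
(no output)
```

View pics/s4.png

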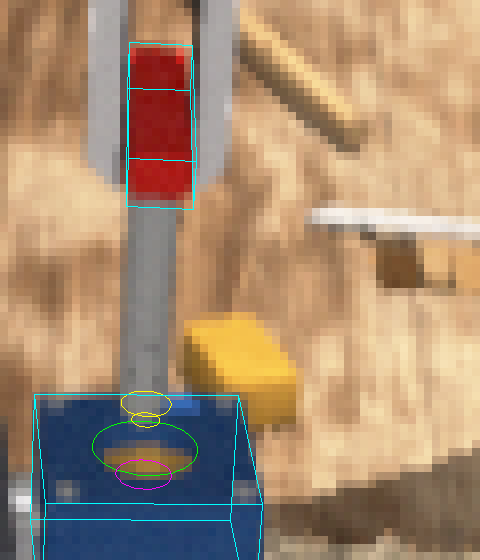

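```bash
python3 - <<'E'
from h import *
for z in(.148,.140,.132,.126,.123,.121):
    env.line_to([.4455,.240,z],velocity=.05); o=st(z)
    if o["contact_force"][2]>8: break
E
```

```text
0.148 12.06 [0.4453 0.2399 0.1476] [-90.    0.    0.2] F [ 0.4  0.3 -3.4] M [-0.01 -0.1  -0.07] op 0.0197
0.14 12.37 [0.4453 0.2399 0.1396] [-90.    0.    0.2] F [ 0.1 -0.9 -2.7] M [-0.06 -0.09  0.  ] op 0.0198
0.132 12.68 [0.4451 0.2399 0.1315] [-90.    0.1   0.2] F [-1.8  0.1 -2.4] M [-0.02  0.45 -0.01] op 0.0194
0.126 12.94 [0.4452 0.2399 0.1255] [-90.    0.1   0.2] F [-3.2  1.3 -3.5] M [ 0.02  0.69 -0.03] op 0.0199
0.123 13.19 [0.4453 0.2399 0.1227] [-90.    0.    0.2] F [-3.4  0.3 -4. ] M [0.16 0.85 0.06] op 0.0196
0.121 13.44 [0.4454 0.24   0.1209] [-90.    0.    0.2] F [-3.5  0.3 -4. ] M [0.13 1.09 0.02] op 0.0196
```

```bash
python3 - <<'E'
from h import *
for x in(.4447,.444,.4433):
    env.line_to([x,.240,.122],velocity=.03); o=st(x)
    if abs(o["contact_force"][0])<1: break
E
```

```text
0.4447 13.69 [0.4449 0.24   0.1222] [-90.   -0.    0.2] F [-2.7  0.7 -1.8] M [-0.06  0.47  0.04] op 0.0196
0.444 13.94 [0.4444 0.24   0.1223] [-90.   -0.1   0.2] F [ 0.   0.4 -2.3] M [-0.03 -0.08 -0.02] op 0.0199
```

```bash
python3 - <<'E'
from h import *
X=(.4441,.240)
for z in(.120,.118,.1165,.115):
    env.line_to([*X,z],velocity=.03); o=st(z)
    if o["contact_force"][2]>3: break
E
```

```text
0.12 14.19 [0.4441 0.24   0.1199] [-90.   -0.    0.2] F [ 0.3 -0.3 -2.4] M [-0.07 -0.08  0.03] op 0.0196
0.118 14.44 [0.444  0.24   0.1178] [-90.    0.    0.2] F [ 0.9 -0.3 -1.7] M [-0.04 -0.08  0.  ] op 0.0197
0.1165 14.69 [0.4441 0.24   0.1164] [-90.    0.    0.2] F [-0.1 -0.5 -2.3] M [-0.03 -0.01  0.01] op 0.0197
0.115 14.94 [0.4441 0.24   0.1149] [-90.    0.    0.2] F [-0.3 -1.  -1.6] M [ 0.07  0.07 -0.01] op 0.0195
```

```bash
python3 - <<'E'
from h import *
X=(.4441,.240)
for z in(.113,.111,.109,.107,.105,.103,.101,.0995):
    env.line_to([*X,z],velocity=.03); o=st(z)
    if o["contact_force"][2]>3: break
E
```

```text
0.113 15.19 [0.444  0.24   0.1129] [-90.    0.    0.2] F [-0.7 -0.4 -2.8] M [ 0.    0.07 -0.01] op 0.0199
0.111 15.44 [0.4441 0.24   0.1109] [-90.    0.    0.2] F [-0.4  0.3 -2.7] M [-0.01  0.07  0.07] op 0.0201
0.109 15.69 [0.4441 0.24   0.1089] [-90.    0.    0.2] F [-1.5 -0.2 -2.7] M [0.01 0.14 0.  ] op 0.0197
0.107 15.94 [0.4441 0.24   0.1069] [-90.    0.    0.2] F [-0.6 -0.1 -2.8] M [-0.    0.14  0.03] op 0.0197
0.105 16.19 [0.4441 0.24   0.1048] [-90.    0.    0.2] F [-0.9  0.3 -1.6] M [-0.    0.19  0.  ] op 0.0195
0.103 16.44 [0.444  0.24   0.1028] [-90.    0.    0.2] F [-1.1  0.5 -2.5] M [-0.02  0.18 -0.01] op 0.0196
0.101 16.69 [0.4445 0.2402 0.1017] [-90.   -0.1   0.2] F [-2.9 -0.5  6.8] M [-0.26  0.68 -0.04] op 0.0196
```

```bash
python3 - <<'E'
from h import *
P=[.4441,.240,.1022]
env.line_to(P,velocity=.03); st("lift")
y=0.2
while y>-59:
    y-=8
    env.move_ptp(P,[-90,0,y]); o=st(round(y,1))
    F=o["contact_force"]
    if abs(o["moment"][2])>.4 or np.hypot(F[0],F[1])>12: break
E
```

```text
lift 16.94 [0.4441 0.24   0.1021] [-90.   -0.    0.2] F [-1.   0.1 -2. ] M [-0.03  0.08 -0.02] op 0.0194
-7.8 17.2 [0.4441 0.24   0.1021] [-90.   -0.   -7.6] F [ 0.1  0.4 -2.3] M [-0.08 -0.05  0.03] op 0.0199
-15.8 17.46 [0.4441 0.24   0.1021] [-90.    0.  -15.4] F [ 0.2  0.6 -2.5] M [ 0.05 -0.03  0.13] op 0.0198
-23.8 17.72 [0.4441 0.24   0.1021] [-90.   -0.  -23.4] F [ 0.2  0.  -3.1] M [-0.07 -0.22  0.12] op 0.0196
-31.8 17.98 [0.4442 0.2399 0.1022] [-90.   -0.  -31.4] F [ 1.  -1.  -3.9] M [-0.2  -0.33  0.08] op 0.0198
-39.8 18.23 [0.4442 0.2399 0.1021] [-90.   -0.  -39.3] F [ 0.6 -1.5 -5. ] M [-0.4  -0.52  0.1 ] op 0.0197
-47.8 18.49 [0.4442 0.2399 0.1022] [-90.   -0.  -47.3] F [ 3.  -2.1 -4.8] M [-0.65 -0.67  0.1 ] op 0.0199
-55.8 18.75 [0.4442 0.2398 0.1022] [-90.   -0.  -55.3] F [ 2.5 -4.2 -4.4] M [-0.96 -0.73  0.13] op 0.0197
-63.8 19.01 [0.4441 0.2398 0.1022] [-90.   -0.  -63.4] F [ 2.7 -4.6 -4.2] M [-1.16 -0.73  0.17] op 0.0193
```

```bash
python3 - <<'E'
from h import *
P=[.4447,.2391,.1022]
env.line_to(P,velocity=.03); st("corr")
s=env.snapshot("side"); cv2.imwrite("pics/s5.png",cv2.resize(s["color"][170:280,220:360],None,fx=5,fy=5,interpolation=cv2.INTER_CUBIC))
E
```

```text
corr 19.26 [0.4445 0.2393 0.1022] [-90.    0.  -63.7] F [ 0.3  0.  -3.9] M [-0.11 -0.1   0.19] op 0.0198
```

View pics/s5.png

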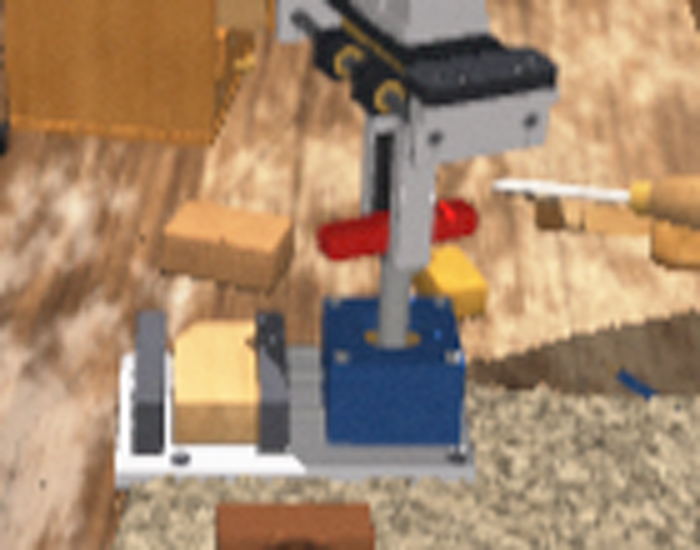

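```bash
python3 - <<'E'
from h import *
P=[.4447,.2391,.1022]
y=-63.8
while y>-100:
    y-=3 if y>-76 else 1.5
    env.move_ptp(P,[-90,0,y]); o=st(round(y,1))
    F=o["contact_force"]
    if abs(o["moment"][2])>.38 or np.hypot(F[0],F[1])>10: break
print(np.round(o["joint_positions"],1))
E
```

```text
-66.8 19.56 [0.4445 0.2392 0.1022] [-90.    0.  -66.7] F [-0.4  0.1 -3.4] M [0.08 0.03 0.17] op 0.0198
-69.8 19.81 [0.4446 0.2392 0.1022] [-90.    0.  -69.7] F [ 0.4  0.3 -3.8] M [0.06 0.08 0.16] op 0.0202
-72.8 20.06 [0.4446 0.2391 0.1022] [-90.    0.  -72.7] F [-0.2  0.3 -4.8] M [0.1  0.1  0.21] op 0.0199
-75.8 20.31 [0.4447 0.2391 0.1022] [-90.    0.  -75.6] F [-0.2  0.2 -4. ] M [0.04 0.1  0.24] op 0.0195
-78.8 20.56 [0.4447 0.2391 0.1022] [-90.   -0.  -78.6] F [-0.8  0.2 -3.9] M [-0.02  0.09  0.22] op 0.0195
-80.3 20.81 [0.4447 0.2391 0.1022] [-90.   -0.  -80.2] F [-0.  -0.8 -3.4] M [-0.02  0.14  0.22] op 0.0197
-81.8 21.06 [0.4447 0.2391 0.1022] [-90.   -0.  -81.7] F [-1.1 -0.8 -3.5] M [-0.08  0.12  0.27] op 0.0195
-83.3 21.31 [0.4447 0.2391 0.1022] [-90.   -0.  -83.2] F [-0.3 -0.8 -3.6] M [-0.19  0.06  0.26] op 0.0198
-84.8 21.56 [0.4447 0.2391 0.1022] [-90.   -0.  -84.7] F [-0.6 -0.8 -4. ] M [-0.22  0.16  0.34] op 0.0199
-86.3 21.81 [0.4447 0.2391 0.1022] [-90.   -0.  -86.2] F [-0.1 -0.9 -4. ] M [-0.25  0.09  0.53] op 0.0202
[ 24.1  18.  100.8  -0.   61.2 110.3]
```

```bash
python3 - <<'E'
from h import *
P=[.4447,.2391,.1022]
env.pause(.2); st("hold"); 
env.move_ptp(P,[-90,0,-86.9]); st(); env.pause(.2); st()
E
```

```text
hold 22.01 [0.4447 0.2391 0.1022] [-90.   -0.  -86.3] F [-0.9 -0.9 -4.4] M [-0.22  0.16  0.53] op 0.0196
 22.26 [0.4447 0.2391 0.1022] [-90.   -0.  -86.9] F [-0.3 -0.7 -3.8] M [-0.27  0.2   0.64] op 0.02
 22.46 [0.4447 0.2391 0.1022] [-90.    0.  -86.9] F [-1.1 -1.7 -3.8] M [-0.24  0.16  0.64] op 0.0202
```

```bash
python3 - <<'E'
from h import *
env.open_gripper(); st("open")
env.line_to([.4447,.2391,.23],velocity=.15); st("up")
env.pause(.2)
s=env.snapshot("side"); cv2.imwrite("pics/s6.png",cv2.resize(s["color"][170:280,220:360],None,fx=5,fy=5,interpolation=cv2.INTER_CUBIC))
E
```

```text
open 23.67 [0.4447 0.2391 0.1022] [-90.    0.  -86.9] F [-0.2  0.5  0.7] M [0.08 0.   0.  ] op 0.0938
up 24.67 [0.4444 0.2389 0.2291] [-90.1  -0.  -86.9] F [ 0.3 -0.1 -0.1] M [-0.08 -0.01  0.01] op 0.0941
```

View pics/s6.png

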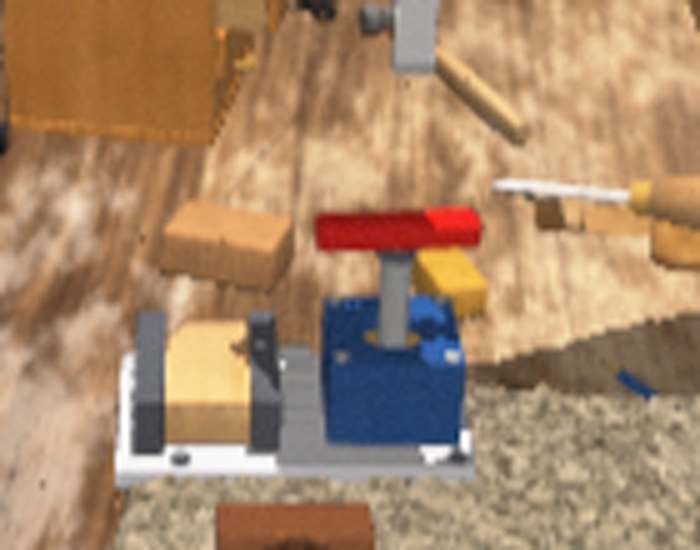

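```bash
python3 - <<'E'
from ov import *
s=env.snapshot("side"); k=8
overlay(s,(270,200,330,270),[(box(.4445,.2395,np.radians(3.1),.084,.02,.113,.129),(0,255,0)),(box(.4455,.240,-1.487,.068,.068,.014,.063),(0,255,255))],"pics/s7.png",8)
E
```

```text
(no output)
```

View pics/s7.png

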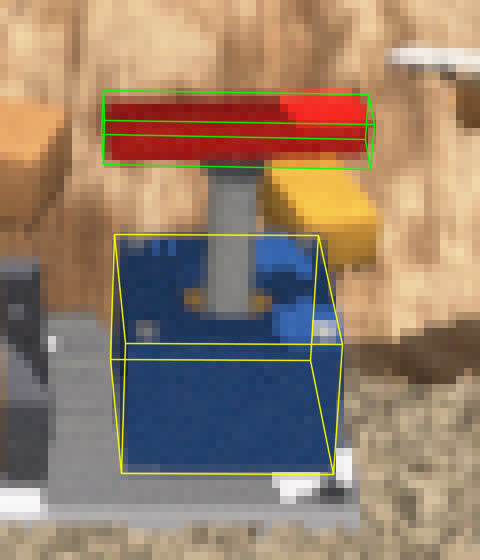

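The handle's outline fits the home height within about a pixel, and the key is upright. I'm handing in.

```bash
python3 - <<'E'
from h import *
st("end"); print(env.hand_in()); st()
E
```

```text
end 24.97 [0.4446 0.2391 0.2296] [-90.   -0.  -86.9] F [-0.5  0.3 -0.1] M [ 0.02 -0.05 -0.02] op 0.0943
the job is handed in; nothing more can be done
None
the job is handed in; nothing more can be done
```

I put the T-key home in the lock, turned it clockwise until the jaw clamped the maple block against the fence, let go and handed in at about 25 s. The hand-in gives no verdict.

**Insertion:** The wings dropped into the slot on the first try, with the handle 0.08 rad clockwise of the jig's x. The key bottomed with the TCP 102 mm over the bench, which is the predicted home height. On the way down I moved about 1.5 mm sideways to relieve side force.

**Turning:** The handle went to about 1.6 rad clockwise of the jig's x. Resistance rose from about 0.2 to 0.64 N m, which should mean roughly 20 to 30 N on the block; I could not measure that force directly.

**Last checks:**
- **Side picture:** The key is upright, its handle is at home height within about one pixel, and there is no visible gap between jaw, block and fence.
- **Robot:** The gripper is clear above the key and reads about zero force.
- **Disagreements:** The free-turning torque read 0.1 to 0.2 N m against the 0.2 given. The two cameras differed by 2 to 3 mm on the housing, and the felt centre settled that.
- **Not checked:** I took no top view after release because the arm would have blocked it. I did not measure the bystanders' positions again, but the arm went around them and the lamp cord, and no reading showed contact with either.

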